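# Open the gearbox filler

## Task

The small gearbox on the bench needs an oil check: unscrew its larger winged cap, the filler cap, anticlockwise seen from above (it has a quick thread and comes free in under a quarter turn), lift it off and set it down gently, upright with its wing on top, in the shallow metal tray. Do not drop it on the way, and leave the smaller winged cap as it is.

Things in the scene. Friction and masses are not known exactly. Their poses are not given: they have to be found in the camera images.
- gearbox: Grey cast gear reducer housing, bare metal cover plate, 94 x 156 mm, fixed. Origin on the bench under its centre; y along its length, z up. Cover top 75 mm above the bench. Filler neck on the cover at y = +40 mm, small level cap at y = -42 mm; a short bare shaft sticks out low at the -y end, to y = -104 mm.
- filler_neck (a point): Centre of the filler neck's top, 97 mm above the bench. Neck 28 mm across, 22 mm high, with a two-start quick thread outside. The cap comes free after 50 to 70 degrees of anticlockwise turn (positive about z); 80 degrees (1.4 rad) always frees it, at about 125 it meets a stop. It hardly rises while turning, needs almost no torque, and cannot be pulled off unturned.
- filler_cap: The larger black winged cap, 47 mm across, 90 g, loose once unscrewed. Origin at the centre of its open underside, z up along its axis. Skirt and roof 26 mm high, wing above. Screwed on, its origin is 77 mm above the bench and the wing's top 125 mm. Freed, it lifts straight off (25 mm clears the neck). It stands by itself on its skirt.
- filler_wing (a point): Middle of the wing on the filler cap, 37 mm above the cap's origin. The wing is a straight bar to grip: 46 mm long along the cap's x axis, 14 mm wide along its y axis, from 26 to 48 mm above the cap's origin.
- level_cap (a joint): Turn of the smaller black winged cap on the same housing (30 mm across, wing 26 x 9 mm, top 26 mm above the cover), rad, 0 at the start. Stiff; not to be turned.
- tray: Shallow square tray of bare metal, 120 x 120 mm, rim 14 mm high, walls and floor about 3 mm thick, fixed. Origin under its centre at bench height, axes along its sides, z up.
Not all that is in view belongs to the job. Of the things shaped like the filler_cap, the black one is meant.

How it is judged:
By the outcome, as a careful person would: the job done as asked, in the order asked, and still so for the second after the job is handed in, with the robot touching nothing.
It also fails if it takes over 45 s, if anything falls off the work surface, if the arm or the gripper's body presses on something with over 40 N, if the wrist force passes 120 N, or if a joint passes its speed limit or range.

## Robot

A 7-joint arm with a two-finger parallel gripper is mounted at the origin on a cart in front of the work surface, level with it; the furniture and walls round the work are solid. World frame = base frame: x ahead of the robot, y to its left, z up, the work surface at z = 0. Lengths are in m, angles in rad, forces in N, time in s.
With the tool pointing down it reaches from about 0.4 to 0.925 m from the base axis. Payload 4.1 kg.
Tool frame: the origin (TCP) lies midway between the tips of the shut fingers; the grasp point (between the pads) lies 19 mm behind it; z points along the fingers, x is the direction in which the jaws open and shut, and the axes are right-handed (so a half turn about z gives the same grasp; the last joint's range is limited). The gripper opens to 85 mm and grips with 20 to 120 N. Pads are 22 mm wide; open, the fingers measure 114 mm over their backs; the gripper's body (76 mm by 85 mm) begins 54 mm behind the grasp point. The pads swing forward as they close: fully open they stand 13 mm farther back than shut.
Start: joints at [1.022, 0.398, 0.045, 1.537, -0.019, 1.207, -0.051], TCP at [0.283, -0.585, 0.196] pointing down, gripper open.
Joint ranges: [-2.82, 2.82], [-0.49, 2.23], [-1.37, 1.46], [0, 2.46], [-1.36, 4.5], [0.23, 2], [-2.94, 2.94]. Speed limits (rad/s): [2.57, 2.57, 3.14, 3.14, 3.14, 3.14, 3.14].

## Interface

Orientations are given as a rotation vector (axis times angle).
In Python, from rig import ctrl, optics gives the robot as it stands. The module is installed in compiled form; this text tells all that it offers.
- The arm moves only by the tool play_rows, never from a script. Its argument "plan" is a list of rows, each a list of 3 entries, a list of its own where there are three numbers: the shift along the tool's x, y, z in mm, then the turn, a rotation vector about the tool's x, y, z in rad, then the closure, from -1 (fully open) to 1 (shut). A call has 1 to 12 rows; each row is the pose to reach, as a shift and turn from the pose commanded when the call began, along the tool's axes at that moment; what a row does not reach only later rows make up. A row lasts 1/10 s, in which the tool goes at most 50 mm and 8.59 degrees, less where a joint would pass 70% of its speed; a pose out of reach is approached as far as the arm can. A call with a gripper value outside its range is refused whole. The fingers move at their own pace and stop on an object; "force" is the grip in N (left out, the last holds). Time passes only in rows, so rows that repeat a pose let the fingers close. It gives the time, the measured TCP pose, the force and the opening at its end, in the units of the state.
- ctrl.read_state(): the state, without advancing time (a new reading comes with each control period).
- optics.read_camera(name): name is "side" or "top" or "wrist"; returns a dict with "color" (420x560x3 uint8, blue, green, red), "range_z" (420x560 float32, m along the optical axis (not along the pixel's ray), 0 where there is no reading), "fx", "fy", "cx", "cy" (pixels), "position" and "attitude" of the camera in the world. Camera axes: x right, y down, z forward; pixel columns grow to the right and rows downward; lengths in m; the calibration is good to about 2 mm. A picture is of the moment at which its call begins.
- ctrl.job_done(): hands the job in, once; it reports no verdict.
The state is a dict: "time_s": time; "joint_positions": joint angles; "qd": joint speeds; "joint_efforts": joint torques, N m; "tcp_pos": TCP position; "ee_rot": TCP orientation; "force": force on the tool from outside, world axes, zero at the start; "ft_torque": the same for the moment, N m; "gripper_width": finger opening in m.
Only numpy, scipy, OpenCV 4.12 (cv2) and the standard library are available. Lean on these libraries where they do the work, as an engineer would, in place of code of your own. Each camera call takes 0.05 s, during which the arm holds its last target.

## Working session

There is one attempt and no reset: what is moved stays moved. The work goes in short steps, Python scripts to look and compute and a tool call to move; the robot and the scene stay as the last step left them, time stands still between calls to the robot, and variables do not carry over. Pictures are saved under pics/ and viewed, and the job is handed in when it is done.

Besides the shell and the picture viewer there is one more tool, called after "Request:" by a JSON object that holds its "op" and its "data", one argument or row to a line. play_rows: Moves the arm, as the interface text tells. Its arguments: {"type":"object","properties":{"plan":{"type":"array","items":{"type":"array"}},"force":{"type":"number"}},"required":["plan"]}

```bash
mkdir -p pics; cat > h.py <<'E'
from rig import ctrl, optics
import numpy as np, cv2
from scipy.spatial.transform import Rotation as R
def cam(n):
    c=optics.read_camera(n); return c
def rot(a):
    a=np.array(a,float)
    if a.shape==(3,3): return a
    return R.from_rotvec(a).as_matrix() if a.size==3 else R.from_quat(a).as_matrix()
def cloud(c):
    z=c["range_z"]; v,u=np.mgrid[:z.shape[0],:z.shape[1]]
    P=np.stack([(u-c["cx"])/c["fx"]*z,(v-c["cy"])/c["fy"]*z,z],-1)
    return P@rot(c["attitude"]).T+np.array(c["position"])
E
python3 - <<'E'
from h import *
for n in("side","top","wrist"):
    c=cam(n); cv2.imwrite(f"pics/a_{n}.png",c["color"]); print(n,c["position"],c["attitude"],c["fx"],c["cx"],c["cy"])
    np.savez(f"a_{n}.npz",**c)
print(ctrl.read_state())
E
```

```text
side [0.42912471 0.60660406 0.66932448] [-0.50769345  2.68078812 -1.20547798] 434.2816220505259 284.38022332954114 209.38672864787242
top [0.52674012 0.02827859 0.95129458] [-2.16314548  2.13451026 -0.17148776] 432.9959622689536 279.3179119522463 213.73797200965413
wrist [ 0.35581121 -0.55017759  0.37347599] [ 2.4223537  -1.52014364 -0.24859818] 314.92168606304983 277.3274059865182 207.95324759725096
{'time_s': 0.15, 'joint_positions': array([ 1.02199452,  0.39900649,  0.04505676,  1.53758923, -0.01865423,
        1.20688764, -0.05069778]), 'qd': array([-8.05831667e-05, -1.56044497e-03, -2.38324248e-05, -5.47224276e-03,
       -7.65931119e-04, -1.26150178e-03,  3.46197574e-04]), 'joint_efforts': array([ 2.24970216e-03, -4.75559556e+01,  1.36687998e+00, -2.54515100e+01,
        1.17038094e-02,  6.47830748e-03,  3.69864694e-06]), 'tcp_pos': array([ 0.28238058, -0.58486995,  0.1951132 ]), 'ee_rot': array([-2.66044526e+00,  1.66959590e+00,  2.07237245e-03]), 'force': array([ 0.45521282,  0.38142281, -0.12497051]), 'ft_torque': array([0.02786592, 0.01740547, 0.02873089]), 'gripper_width': 0.08535777636115745}
```

View pics/a_top.png

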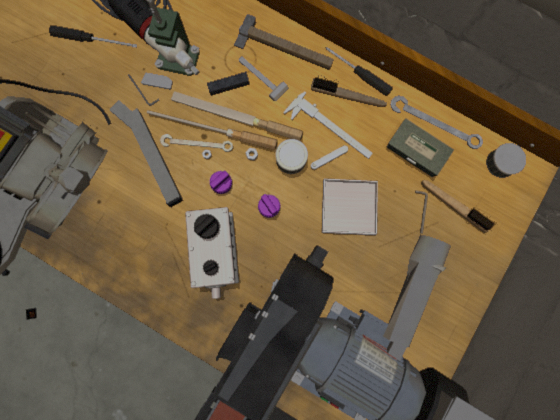

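View pics/a_side.png

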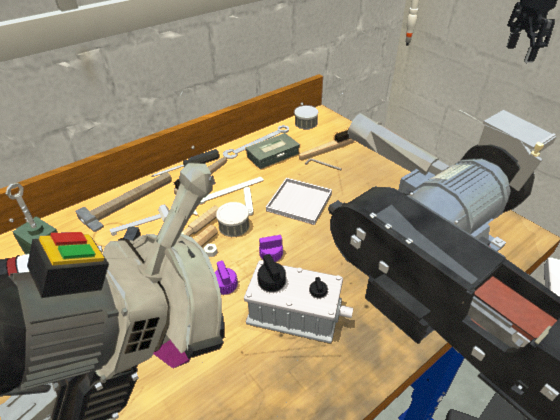

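The top view shows the gearbox at about (211,248), with the black filler cap at (206,226) and the level cap at (210,268). The tray is at (350,207), and the purple decoy caps are at (221,182) and (269,206). A belt sander stands on the right, between the arm and the work.

```bash
cat > m.py <<'E'
from h import *
c=dict(np.load("a_top.npz")); c={k:(v if v.ndim else float(v)) for k,v in c.items()}
P=cloud(c)
for u,v in [(206,226),(210,268),(350,207),(211,248),(221,182),(269,206),(250,230),(216,292),(300,270),(245,330),(315,255),(370,350),(430,250),(60,200),(90,150),(185,50),(400,320)]: print((u,v),P[v,u].round(3))
img=c["color"]; hsv=cv2.cvtColor(img,cv2.COLOR_BGR2HSV)
# filler wing: points higher than .110 near cap
w=np.linalg.norm(P[...,:2]-P[226,206,:2],axis=-1)<.05
for lo,hi in((.112,.14),(.094,.109),(.07,.08)):
    m=w&(P[...,2]>lo)&(P[...,2]<hi); q=P[m][:,:2]; 
    r=cv2.minAreaRect(q.astype(np.float32)*1000); e,V=np.linalg.eigh(np.cov(q.T)); print(lo,m.sum(),q.mean(0).round(4),r,P[m][:,2].mean(),np.degrees(np.arctan2(V[1,1],V[0,1])))
# tray rim, gearbox cover
def big(m,ctr):
    n,l=cv2.connectedComponents(m.astype(np.uint8)); return l==l[ctr[1],ctr[0]]
D=lambda u,v:np.linalg.norm(P[...,:2]-P[v,u,:2],axis=-1)
m=(D(350,207)<.1)&(hsv[...,1]<60)&(hsv[...,2]>120)&(P[...,2]<.03)
m=big(cv2.morphologyEx(m.astype(np.uint8),cv2.MORPH_CLOSE,np.ones((3,3))),(350,207))
print("tray",cv2.minAreaRect(P[m][:,:2].astype(np.float32)*1000),m.sum(), np.percentile(P[m][:,2],[5,50,95]))
m=big((D(211,248)<.13)&(P[...,2]>.068)&(P[...,2]<.14),(211,248))
print("gb",cv2.minAreaRect(P[m][:,:2].astype(np.float32)*1000),m.sum())
# height map overview
z=P[...,2]; vis=cv2.applyColorMap(np.clip(z/.5*255,0,255).astype(np.uint8),cv2.COLORMAP_JET)
for x in np.arange(0,1.2,.1):
  for y in np.arange(-.8,.8,.1):
    p=rot(c["attitude"]).T@(np.array([x,y,0])-c["position"]); u=p[0]/p[2]*c["fx"]+c["cx"]; v=p[1]/p[2]*c["fy"]+c["cy"]
    if 0<=u<560 and 0<=v<420: cv2.circle(vis,(int(u),int(v)),2,(255,255,255),-1); cv2.putText(vis,f"{x:.1f},{y:.1f}",(int(u),int(v)),0,.25,(255,255,255))
cv2.imwrite("pics/h.png",vis)
s=dict(np.load("a_side.npz"));S=cloud(s)
big_=cv2.resize(img[190:300,170:400],None,fx=3.4,fy=3.4,interpolation=2);cv2.imwrite("pics/zoom.png",big_)
E
python3 m.py
```

```text
(206, 226) [0.625 0.161 0.12 ]
(210, 268) [0.546 0.154 0.1  ]
(350, 207) [ 0.687 -0.138  0.001]
(211, 248) [0.586 0.157 0.073]
(221, 182) [0.731 0.146 0.038]
(269, 206) [0.678 0.042 0.051]
(250, 230) [ 0.633  0.084 -0.003]
(216, 292) [0.498 0.148 0.042]
(300, 270) [ 0.543 -0.019  0.138]
(245, 330) [0.424 0.085 0.06 ]
(315, 255) [ 0.575 -0.052  0.083]
(370, 350) [ 0.402 -0.145  0.149]
(430, 250) [ 0.581 -0.251  0.176]
(60, 200) [0.638 0.347 0.316]
(90, 150) [0.724 0.322 0.287]
(185, 50) [1.018 0.23  0.066]
(400, 320) [ 0.456 -0.199  0.155]
0.112 190 [0.6293 0.1644] ((630.0628051757812, 165.17739868164062), (14.98029899597168, 44.73382568359375), 45.54690170288086) 0.12273153683768584 136.06693662637056
0.094 271 [0.6274 0.1631] ((629.030029296875, 164.96923828125), (45.74885940551758, 47.74358367919922), 1.3550761938095093) 0.10157946929257282 48.03364980806008
0.07 1202 [0.6193 0.1609] ((621.4419555664062, 164.45423889160156), (92.23091125488281, 87.89740753173828), 6.496012210845947) 0.0739531827478686 148.59073165991424
tray ((625.1245727539062, -105.22666931152344), (153.91738891601562, 293.8060302734375), 64.03660583496094) 2808 [-0.00078982  0.00218133  0.01232396]
gb ((590.1690673828125, 160.70806884765625), (156.22439575195312, 88.30281066894531), 6.769336700439453) 3336
```

View pics/h.png

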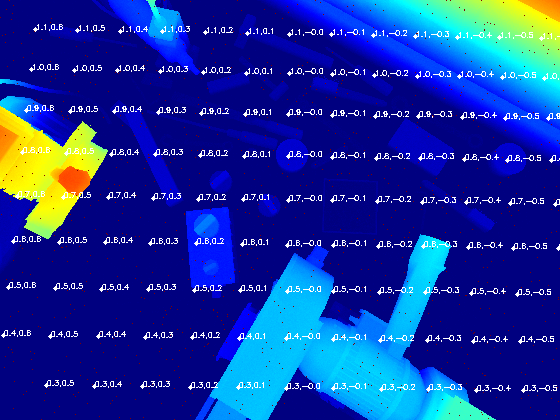

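View pics/zoom.png

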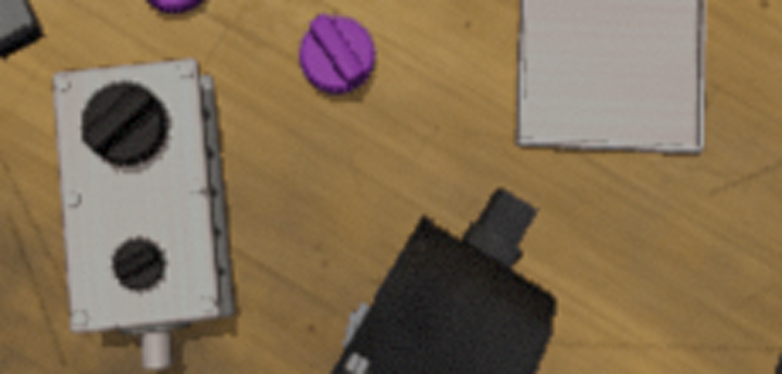

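View pics/a_wrist.png

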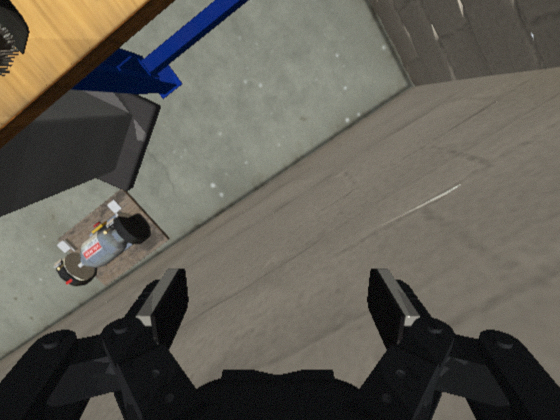

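```bash
cat >> h.py <<'E'
def load(f):
    c=dict(np.load(f)); return {k:(v if v.ndim else float(v)) for k,v in c.items()}
def tool(target,rotm=None):
    s=ctrl.read_state(); T=R.from_rotvec(s["ee_rot"]).as_matrix()
    return s,T,(T.T@(np.array(target)-s["tcp_pos"])*1000)
E
python3 - <<'E'
from h import *
Q=[]
for n in("top","side"):
    c=load(f"a_{n}.npz");p=cloud(c)[c["range_z"]>0];Q.append(p)
Q=np.concatenate(Q)
xs=np.arange(.2,.95,.05);ys=np.arange(.45,-.7,-.05)
print("       "+" ".join(f"{y:5.2f}" for y in ys))
for x in xs[::-1]:
    print(f"{x:.2f} "," ".join((lambda q:f"{np.percentile(q,98):5.2f}" if len(q)>3 else "  .  ")(Q[(abs(Q[:,0]-x)<.025)&(abs(Q[:,1]-y)<.025),2]) for y in ys))
c=load("a_top.npz");P=cloud(c);hsv=cv2.cvtColor(c["color"],cv2.COLOR_BGR2HSV)
print(hsv[207,350],hsv[240,300],hsv[190,300])
m=((hsv[...,1]<70)).astype(np.uint8);m[:, :318]=0;m[:,385:]=0;m[:172]=0;m[240:]=0
n,l,st,_=cv2.connectedComponentsWithStats(m);k=l[207,350];m=l==k;print(st[k])
v,u=np.nonzero(m);r=cv2.minAreaRect(np.stack([u,v],1).astype(np.float32));print(r)
def ray(u,v,z):
    d=rot(c["attitude"])@np.array([(u-c["cx"])/c["fx"],(v-c["cy"])/c["fy"],1]);return c["position"]+d*(z-c["position"][2])/d[2]
b=np.array([ray(*q,.014) for q in cv2.boxPoints(r)]);print(b.round(4),b.mean(0))
s,T,_=tool([0,0,0]);print(T.round(3))
E
```

```text
0.45  0.40  0.35  0.30  0.25  0.20  0.15  0.10  0.05  0.00 -0.05 -0.10 -0.15 -0.20 -0.25 -0.30 -0.35 -0.40 -0.45 -0.50 -0.55 -0.60 -0.65
0.90   0.01  0.02  0.04  0.02  0.02  0.01  0.01  0.02  0.02  0.01  0.01  0.01  0.00  0.01  0.03  0.01  0.09  0.36  0.33  0.32  0.32   .     .  
0.85   0.02  0.00  0.04  0.04  0.01  0.02  0.02  0.02  0.03  0.04  0.02  0.01  0.01  0.03  0.03  0.03  0.03  0.01  0.10  0.10  0.31  0.31   .  
0.80   0.32  0.00  0.04  0.04  0.00  0.01  0.01  0.01  0.04  0.04  0.04  0.01  0.01  0.01  0.03  0.03  0.03  0.00  0.04  0.04  0.10  0.29  0.30
0.75   0.39  0.39  0.30  0.28  0.04  0.01  0.05  0.00  0.00  0.04  0.01  0.01  0.01  0.01  0.00  0.03  0.03  0.00  0.04  0.04  0.00  0.00   .  
0.70   0.39  0.39  0.34  0.31  0.04  0.00  0.05  0.00  0.05  0.03  0.01  0.01  0.01  0.01  0.00  0.01  0.02  0.03  0.00  0.00  0.00  0.00   .  
0.65   0.33  0.32  0.36  0.40  0.00  0.10  0.13  0.07  0.05  0.00  0.01  0.01  0.01  0.01  0.00  0.01  0.00  0.04  0.04  0.00  0.00   .     .  
0.60   0.27  0.31  0.31  0.00  0.00  0.12  0.12  0.08  0.00  0.08  0.08  0.00  0.00  0.00  0.18  0.
[... 888 characters left out ...]
    0.38  0.35  0.35
0.25  -0.84 -0.84 -0.84   .     .    0.15  0.14  0.16  0.16  0.00  0.00  0.01  0.13  0.22  0.21  0.22   .     .     .    0.35  0.38   .     .  
0.20  -0.84 -0.84 -0.84 -0.84   .    0.15  0.15  0.16   .     .     .    0.00  0.00  0.12  0.21  0.21   .     .     .     .     .     .     .  
[ 15  15 168] [ 18 131 150] [ 20 136 157]
[ 322  179   56   56 2979]
((349.3770751953125, 206.4336700439453), (54.879459381103516, 54.504642486572266), 1.7899105548858643)
[[ 0.6267 -0.0722  0.014 ]
 [ 0.7481 -0.0762  0.014 ]
 [ 0.7461 -0.1981  0.014 ]
 [ 0.6245 -0.1918  0.014 ]] [ 0.68635316 -0.13455253  0.014     ]
[[ 0.435 -0.9   -0.001]
 [-0.9   -0.435  0.001]
 [-0.001  0.    -1.   ]]
```

Request:
{"op": "play_rows", "data": {
  "plan": [
    [[0,0,-50],[0,0,0],-1],
    [[0,0,-100],[0,0,0],-1],
    [[0,0,-150],[0,0,0],-1],
    [[-20,-42,-185],[0,0,-0.08],-1],
    [[-40,-85,-185],[0,0,-0.16],-1],
    [[-60,-128,-185],[0,0,-0.24],-1],
    [[-80,-171,-185],[0,0,-0.32],-1],
    [[-101,-214,-185],[0,0,-0.4],-1],
    [[-122,-257,-185],[0,0,-0.48],-1],
    [[-143,-300,-185],[0,0,-0.56],-1],
    [[-164,-343,-185],[0,0,-0.64],-1],
    [[-185,-386,-185],[0,0,-0.7],-1]
  ],
  "force": 60
}}

```text
time_s: 1.35
tcp_pos: [0.5505, -0.2493, 0.3807]
ee_rot: [3.073, -0.652, -0.0]
force: [1.4, 0.2, -0.4]
gripper_width: 0.0852
```

```bash
python3 - <<'E'
from h import *
s,T,d=tool([.630,.165,.30]);print(s["tcp_pos"],s["joint_positions"].round(3),T.round(3),d.round(1))
print(np.degrees(np.arctan2(T[1,0],T[0,0])))
E
```

```text
[ 0.5504771  -0.24925247  0.38073548] [ 0.557  0.251 -0.265  1.342  0.065  1.557 -0.118] [[ 0.914 -0.406 -0.   ]
 [-0.406 -0.914 -0.   ]
 [-0.     0.    -1.   ]] [ -95.6 -410.9   80.6]
-23.9693051693617
```

Request:
{"op": "play_rows", "data": {
  "plan": [
    [[-10,-43,0],[0,0,-0.11],-1],
    [[-20,-86,0],[0,0,-0.22],-1],
    [[-30,-129,0],[0,0,-0.33],-1],
    [[-40,-172,0],[0,0,-0.44],-1],
    [[-50,-215,10],[0,0,-0.55],-1],
    [[-60,-258,20],[0,0,-0.66],-1],
    [[-70,-301,40],[0,0,-0.77],-1],
    [[-80,-344,60],[0,0,-0.88],-1],
    [[-89,-380,80],[0,0,-1.0],-1],
    [[-95.6,-411,100],[0,0,-1.11],-1],
    [[-95.6,-411,120],[0,0,-1.222],-1],
    [[-95.6,-411,120],[0,0,-1.222],-1]
  ]
}}

```text
time_s: 2.55
tcp_pos: [0.6283, 0.1635, 0.257]
ee_rot: [-2.891, -1.228, 0.011]
force: [0.3, -0.3, -0.3]
gripper_width: 0.0855
```

```bash
python3 - <<'E'
from h import *
s,T,d=tool([.630,.165,.106]);print(s["tcp_pos"],s["joint_positions"].round(3),d.round(1),s["force"].round(1))
print(np.degrees(np.arctan2(T[1,0],T[0,0])))
for n in("wrist","side","top"):
    c=cam(n); cv2.imwrite(f"pics/b_{n}.png",c["color"]); np.savez(f"b_{n}.npz",**c)
P=cloud(load("b_wrist.npz"))
w=(np.linalg.norm(P[...,:2]-[.63,.165],axis=-1)<.035)
for lo in (.112,.117):
    m=w&(P[...,2]>lo)&(P[...,2]<.14); q=P[m]
    if m.sum()<5: continue
    r=cv2.minAreaRect(q[:,:2].astype(np.float32)*1000);print(m.sum(),r,np.percentile(q[:,2],[10,50,90]))
E
```

```text
[0.6282962  0.16350074 0.25704124] [ 0.124  0.421 -0.629  1.433  0.246  1.375  0.291] [  3.2   0.7 151. ] [ 0.3 -0.3 -0.3]
46.0327257747646
609 ((629.8955078125, 166.88113403320312), (13.888310432434082, 45.371925354003906), 44.84039306640625) [0.12318739 0.12498285 0.12596779]
601 ((629.8955078125, 166.88113403320312), (13.888310432434082, 45.371925354003906), 44.84039306640625) [0.1233466  0.12498924 0.12596869]
```

View pics/b_wrist.png

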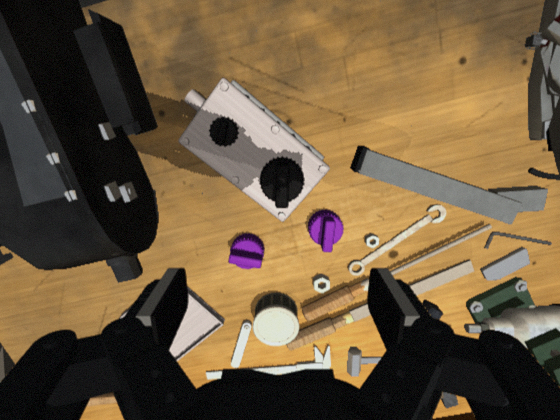

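View pics/b_side.png

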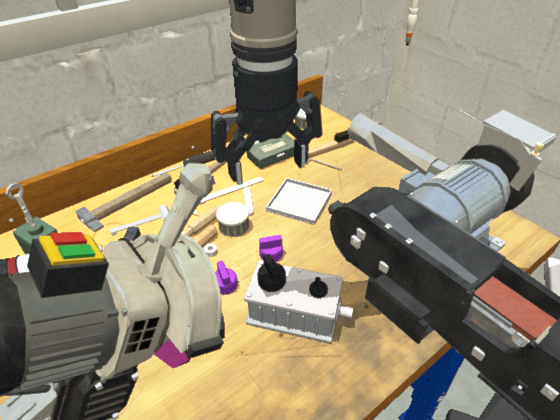

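Request:
{"op": "play_rows", "data": {
  "plan": [
    [[1.5,0,30],[0,0,0],-1],
    [[3,0,60],[0,0,0],-1],
    [[4,0,85],[0,0,0],-1],
    [[4,0,110],[0,0,0],-1],
    [[4,0,125],[0,0,0],-1],
    [[4,0,125],[0,0,0],-1],
    [[4,0,125],[0,0,0],-1]
  ]
}}

```text
time_s: 3.4
tcp_pos: [0.6343, 0.166, 0.1373]
ee_rot: [2.893, 1.223, 0.003]
force: [0.5, 0.7, 0.7]
gripper_width: 0.0855
```

```bash
python3 - <<'E'
from h import *
s,T,d=tool([.630,.166,.106]);print(s["tcp_pos"],s["joint_positions"].round(3),d.round(1),s["force"].round(1),T[:,2].round(3))
c=cam("side"); cv2.imwrite("pics/c_side.png",cv2.resize(c["color"][120:360,180:400],None,fx=2.4,fy=2.4))
s,T,d=tool([.630,.166,.106]);print(s["tcp_pos"],d)
E
```

```text
[0.63432787 0.16597863 0.13732293] [ 0.108  0.51  -0.603  1.576  0.309  1.15   0.238] [-3.1 -3.2 31.3] [0.5 0.7 0.7] [ 0.002  0.    -1.   ]
[0.63458321 0.16637468 0.13781887] [-3.54591396 -3.08101729 31.80440516]
```

View pics/c_side.png

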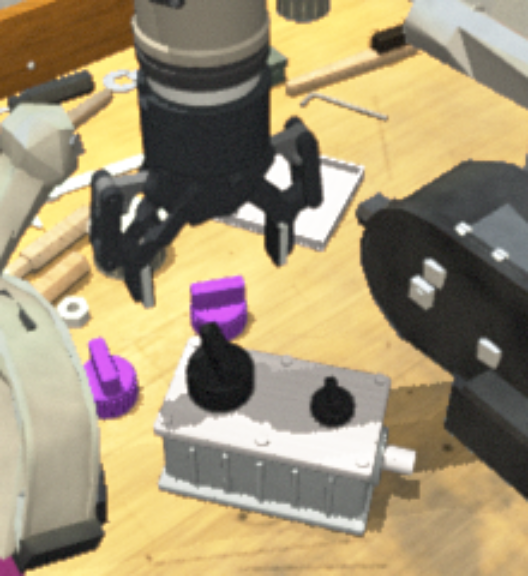

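```bash
python3 - <<'E'
from h import *
for n in ("side","top","wrist"):
    c=cam(n);P=cloud(c);z=c["range_z"]
    s=ctrl.read_state();T=R.from_rotvec(s["ee_rot"]).as_matrix();L=(P-s["tcp_pos"])@T*1000
    m=(z>0)&(abs(L[...,0])<62)&(abs(L[...,1])<14)&(L[...,2]>-60)&(L[...,2]<3)&(P[...,2]>.128)
    print(n,s["tcp_pos"].round(4),m.sum())
    for sg in(-1,1):
        q=L[m&(L[...,0]*sg>30)]
        if len(q)>5: print(sg,"x",np.percentile(q[:,0],[2,50,98]).round(1),"y",np.percentile(q[:,1],[2,50,98]).round(1),"z",np.percentile(q[:,2],[2,50,98,100]).round(1))
    w=(np.linalg.norm(P[...,:2]-[.63,.166],axis=-1)<.04)&(P[...,2]>.117)&(P[...,2]<.128)
    if w.sum()>20: print("wing",w.sum(),cv2.minAreaRect(P[w][:,:2].astype(np.float32)*1000))
E
```

```text
side [0.6346 0.1665 0.1379] 84
-1 x [-54.6 -42.6 -41.6] y [-13.2  -7.5   7.2] z [-59.8 -55.6 -48.3 -47.8]
1 x [43.5 49.6 56.6] y [-13.1 -10.9   1.7] z [-59.9 -56.6 -49.2 -49. ]
wing 209 ((629.0047607421875, 169.04119873046875), (14.597207069396973, 46.07304382324219), 45.076934814453125)
top [0.6345 0.1665 0.1378] 0
wrist [0.6342 0.1665 0.1375] 950
-1 x [-53.9 -42.6 -42.2] y [-10.9  -4.2  10.6] z [-59.9 -56.1 -49.7 -48.6]
1 x [42.6 43.  54.4] y [-10.9  -4.7  10.7] z [-59.9 -56.  -49.6 -48.5]
wing 1405 ((630.0961303710938, 167.0150909423828), (13.773574829101562, 45.66719055175781), 45.1296501159668)
```

```bash
python3 - <<'E'
from h import *
c=cam("side");P=cloud(c)
s=ctrl.read_state();T=R.from_rotvec(s["ee_rot"]).as_matrix();L=(P-s["tcp_pos"])@T*1000
for u,v in [(241,240),(242,243),(242,245),(239,232),(297,222),(298,226),(298,228)]: print(u,v,c["range_z"][v,u],P[v,u].round(3),L[v,u].round(1))
cv2.imwrite("pics/d_side.png",cv2.resize(c["color"][180:290,210:330],None,fx=5,fy=5,interpolation=0))
w=cam("wrist");cv2.imwrite("pics/d_wrist.png",w["color"]);P=cloud(w);L=(P-s["tcp_pos"])@T*1000
for u,v in [(170,275),(180,275),(380,275),(390,280)]: print(u,v,P[v,u].round(3),L[v,u].round(1))
print(s["gripper_width"], w["position"], T.T@(w["position"]-s["tcp_pos"]))
E
```

```text
241 240 0.6466795 [0.659 0.209 0.207] [ 47.8 -12.1 -69.6]
242 243 0.6485331 [0.657 0.21  0.202] [ 47.3 -14.1 -64.9]
242 245 0.65397394 [0.658 0.209 0.196] [ 47.1 -12.3 -58.8]
239 232 0.6331925 [0.659 0.211 0.225] [ 49.9 -13.  -88. ]
297 222 0.67516506 [0.594 0.142 0.207] [-44.8 -11.6 -69.9]
298 226 0.6801434 [0.593 0.142 0.199] [-46.1 -12.8 -61.8]
298 228 0.68254507 [0.592 0.142 0.195] [-46.  -13.1 -57.8]
170 275 [0.594 0.14  0.196] [-46.3 -10.2 -58.8]
180 275 [0.598 0.143 0.195] [-42.4  -9.4 -57.5]
380 275 [0.657 0.205 0.197] [ 43.9 -10.7 -59.5]
390 280 [0.658 0.208 0.202] [ 46.6 -11.1 -64.3]
0.08552576526248781 [0.57608977 0.22234892 0.31564062] [ 1.35999310e-04 -8.03021662e-02 -1.78531642e-01]
```

View pics/d_side.png

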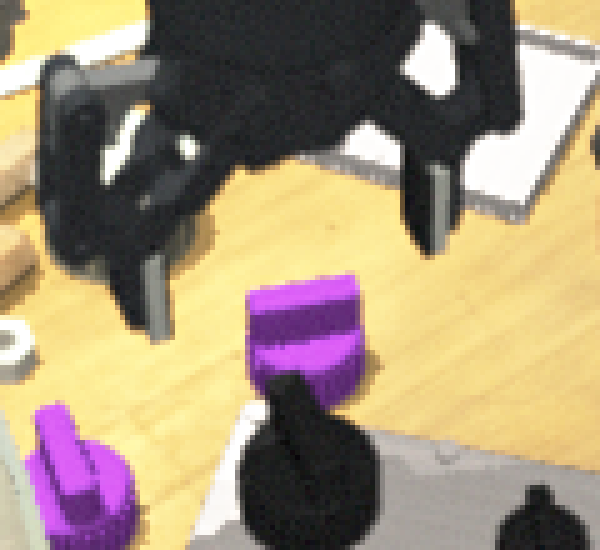

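View pics/d_wrist.png

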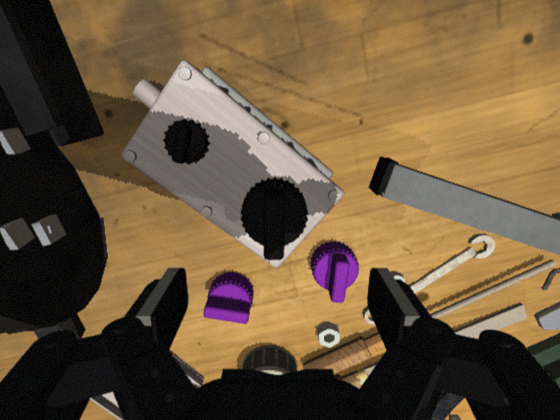

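The visible fingertips are about 48 mm behind the reported TCP, where I expected about 13 mm. Before descending I'll close the jaws here, clear of the wing, and measure where the shut tips are.

Request:
{"op": "play_rows", "data": {
  "plan": [
    [[0,0,0],[0,0,0],1],
    [[0,0,0],[0,0,0],1],
    [[0,0,0],[0,0,0],1],
    [[0,0,0],[0,0,0],1],
    [[0,0,0],[0,0,0],1],
    [[0,0,0],[0,0,0],1],
    [[0,0,0],[0,0,0],1],
    [[0,0,0],[0,0,0],1]
  ]
}}

```text
time_s: 4.5
tcp_pos: [0.6333, 0.1661, 0.1358]
ee_rot: [2.893, 1.225, -0.0]
force: [0.3, 0.5, 0.4]
gripper_width: -0.0
```

```bash
cat > tip.py <<'E'
from h import *
for n in ("side","wrist"):
    c=cam(n);P=cloud(c);z=c["range_z"]
    s=ctrl.read_state();T=R.from_rotvec(s["ee_rot"]).as_matrix();L=(P-s["tcp_pos"])@T*1000
    m=(z>0)&(abs(L[...,0])<62)&(abs(L[...,1])<14)&(L[...,2]>-70)&(L[...,2]<10)&(P[...,2]>.129)
    print(n,s["tcp_pos"].round(4),s["gripper_width"].round(4),m.sum(),s["force"].round(1))
    q=L[m]
    if len(q)>5: print("x",np.percentile(q[:,0],[2,50,98]).round(1),"y",np.percentile(q[:,1],[2,50,98]).round(1),"z",np.percentile(q[:,2],[2,50,98,100]).round(1))
    cv2.imwrite(f"pics/e_{n}.png",cv2.resize(c["color"][150:310,190:350],None,fx=3.7,fy=3.7,interpolation=0) if n=="side" else c["color"])
E
python3 tip.py
```

```text
Traceback (most recent call last):
  File "tip.py", line 6, in <module>
    print(n,s["tcp_pos"].round(4),s["gripper_width"].round(4),m.sum(),s["force"].round(1))
                                  ^^^^^^^^^^^^^^^^^^^^^^^^
AttributeError: 'float' object has no attribute 'round'
```

```bash
sed -i 's/s\["gripper_width"\].round(4)/s["gripper_width"]/' tip.py; python3 tip.py
```

```text
side [0.6333 0.1661 0.1359] 0.0005985087019108631 246 [-1.  -0.7 -0.1]
x [-11.6   4.   14.4] y [-13.2  -9.5   2.7] z [-68.8 -55.7 -38.8 -36.2]
wrist [0.6333 0.1661 0.1359] -0.00012754651593438764 1943 [-0.3  0.5 -0. ]
x [-12.9  -0.2  13. ] y [-11.2 -10.2  -6.1] z [-69.3 -56.9 -40.9 -38. ]
```

View pics/e_side.png

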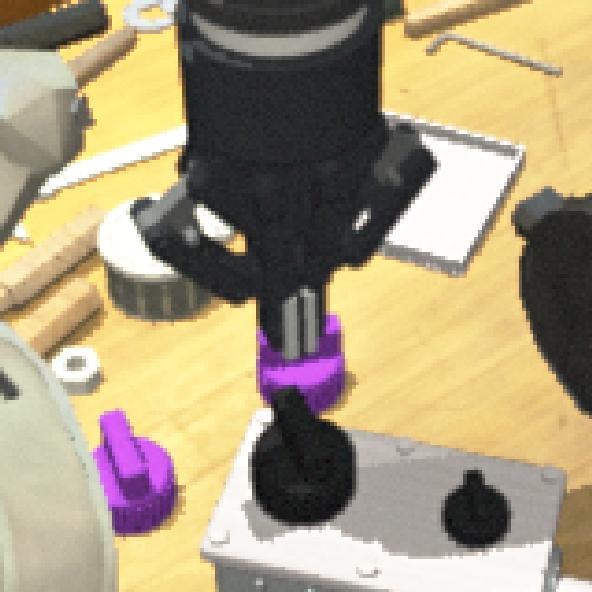

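Both cameras agree that the shut tips sit about 37 mm above the reported TCP, so the reported z is offset. I'll work from the measured tip height. Next I open the jaws and lower in steps.

Request:
{"op": "play_rows", "data": {
  "plan": [
    [[0,0,0],[0,0,0],-1],
    [[0,0,0],[0,0,0],-1],
    [[-1,-1,0],[0,0,0],-1],
    [[-2,-3,0],[0,0,0],-1],
    [[-2,-3,15],[0,0,0],-1],
    [[-2,-3,30],[0,0,0],-1],
    [[-2,-3,40],[0,0,0],-1],
    [[-2,-3,50],[0,0,0],-1],
    [[-2,-3,50],[0,0,0],-1],
    [[-2,-3,50],[0,0,0],-1]
  ]
}}

```text
time_s: 5.65
tcp_pos: [0.6297, 0.1668, 0.0855]
ee_rot: [-2.893, -1.225, 0.001]
force: [0.9, -0.3, 0.5]
gripper_width: 0.0855
```

```bash
python3 tip.py; python3 - <<'E'
from h import *
s,T,d=tool([.630,.1668,.069]);print(d.round(1),s["tcp_pos"],s["joint_positions"].round(3))
E
```

```text
side [0.6301 0.167  0.0861] 0.08542944765606976 176 [-0.3 -1.3 -0.3]
x [-54.1 -42.2  56.6] y [-13.3  -8.9   8.8] z [-69.7 -61.5 -50.  -48.6]
wrist [0.6302 0.1671 0.0864] 0.0850455157120412 2521 [-0.1 -0.1  0.8]
x [-54.9  42.2  55. ] y [-11.2  -6.4  10.3] z [-69.8 -61.8 -49.8 -47.9]
[-0.4  0.  17.4] [0.63024003 0.16707457 0.08644849] [ 0.096  0.553 -0.588  1.632  0.34   1.06   0.21 ]
```

View pics/e_side.png

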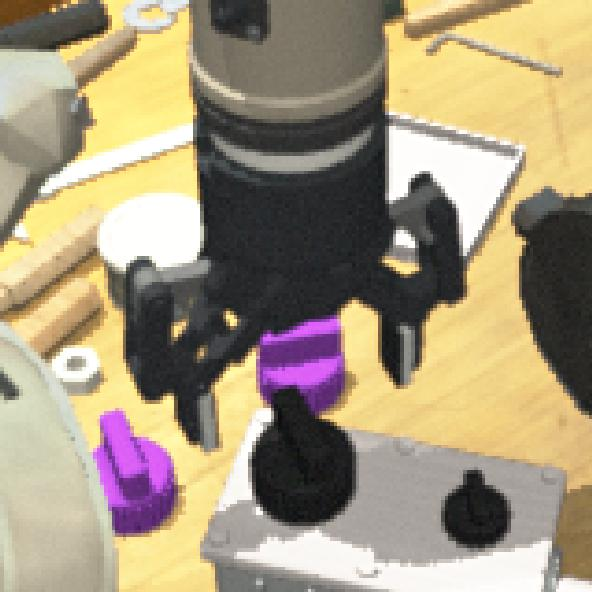

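View pics/e_wrist.png

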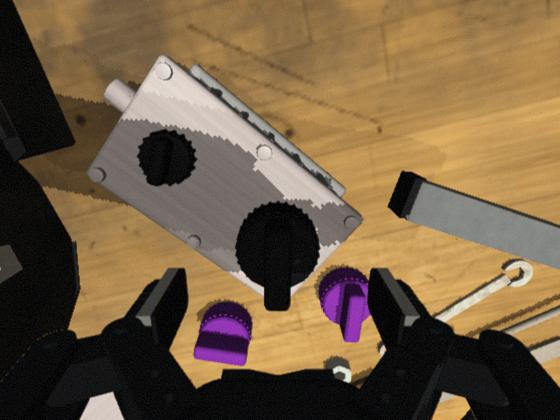

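Request:
{"op": "play_rows", "data": {
  "plan": [
    [[0,0,9],[0,0,0],-1],
    [[0,0,17],[0,0,0],-1],
    [[0,0,17],[0,0,0],-1],
    [[0,0,17],[0,0,0],1],
    [[0,0,17],[0,0,0],1],
    [[0,0,17],[0,0,0],1],
    [[0,0,17],[0,0,0],1],
    [[0,0,17],[0,0,0],1],
    [[0,0,17],[0,0,0],1],
    [[0,0,17],[0,0,0],1]
  ],
  "force": 60
}}

```text
time_s: 6.75
tcp_pos: [0.63, 0.1669, 0.0692]
ee_rot: [2.893, 1.225, 0.001]
force: [-0.3, 0.3, 1.1]
gripper_width: 0.0129
```

```bash
python3 tip.py; python3 - <<'E'
from h import *
s,T,d=tool([.630,.1668,.069]);print(d.round(1),s["tcp_pos"],s["ft_torque"],s["joint_positions"].round(3))
E
```

```text
side [0.63   0.1669 0.0692] 0.012568697622905179 83 [-1.   1.1  2.4]
x [-18.   -5.4  20.7] y [-13.1  -8.9   9.2] z [-69.8 -64.7 -59.8 -59.8]
wrist [0.63   0.1669 0.0693] 0.012430115725566035 847 [-0.4  0.1  1.8]
x [-19.2  -6.2  19.4] y [-11.3 -10.    7.8] z [-69.6 -64.6 -60.  -59.8]
[-0.1  0.1  0.3] [0.63003808 0.16693271 0.06927294] [ 0.01746805  0.06807584 -0.0061201 ] [ 0.091  0.571 -0.58   1.646  0.353  1.031  0.2  ]
```

View pics/e_side.png

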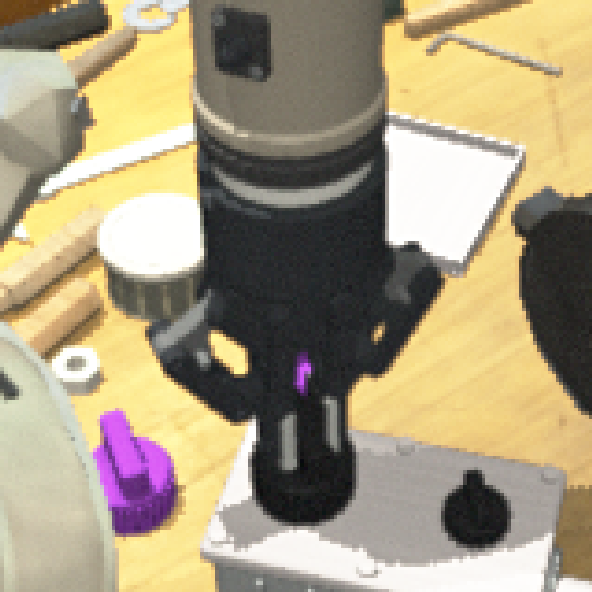

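View pics/e_wrist.png

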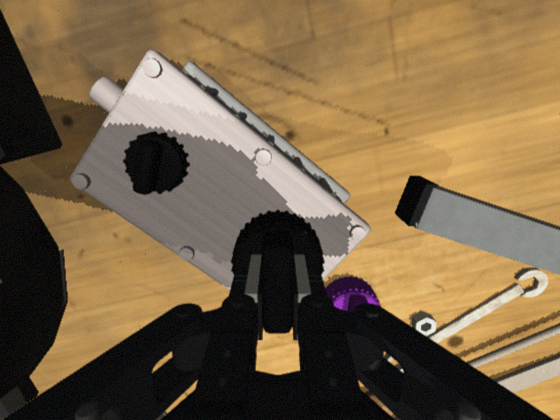

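The pads now hold the wing with a 12.9 mm opening. Next is the anticlockwise turn, which is negative about the tool's z.

Request:
{"op": "play_rows", "data": {
  "plan": [
    [[0,0,0],[0,0,-0.1],1],
    [[0,0,0],[0,0,-0.24],1],
    [[0,0,0],[0,0,-0.38],1],
    [[0,0,0],[0,0,-0.52],1],
    [[0,0,0],[0,0,-0.66],1],
    [[0,0,0],[0,0,-0.8],1],
    [[0,0,0],[0,0,-0.94],1],
    [[0,0,0],[0,0,-1.08],1],
    [[0,0,0],[0,0,-1.22],1],
    [[0,0,0],[0,0,-1.36],1],
    [[0,0,0],[0,0,-1.5],1],
    [[0,0,0],[0,0,-1.5],1]
  ]
}}

```text
time_s: 8.05
tcp_pos: [0.63, 0.1668, 0.0693]
ee_rot: [1.282, 2.868, 0.001]
force: [-1.0, 0.1, 4.2]
gripper_width: 0.0127
```

```bash
cat > st.py <<'E'
from h import *
import sys
s,T,d=tool([.630,.1668,.069]);print(s["time_s"],d.round(1),s["tcp_pos"].round(4),s["force"].round(1),s["ft_torque"].round(2),s["joint_positions"].round(3),s["gripper_width"],np.degrees(np.arctan2(T[1,0],T[0,0])))
for n in ("side","wrist"):
    c=cam(n);cv2.imwrite(f"pics/{sys.argv[1]}_{n}.png",c["color"])
E
python3 st.py f
```

```text
8.05 [-0.   0.   0.3] [0.63   0.1668 0.0693] [-1.   0.1  4.2] [-0.09  0.11 -0.01] [ 0.3    0.673 -0.911  1.64   0.579  1.12   1.534] 0.012699370110355063 131.83588045133936
```

View pics/f_wrist.png

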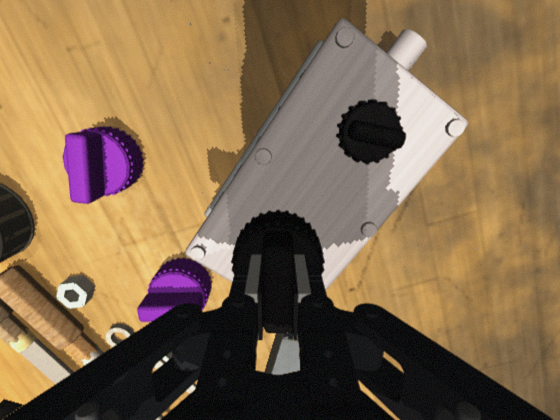

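Request:
{"op": "play_rows", "data": {
  "plan": [
    [[0,0,-4],[0,0,0],1],
    [[0,0,-8],[0,0,0],1],
    [[0,0,-14],[0,0,0],1],
    [[0,0,-20],[0,0,0],1],
    [[0,0,-30],[0,0,0],1],
    [[0,0,-40],[0,0,0],1],
    [[0,0,-55],[0,0,0],1],
    [[0,0,-70],[0,0,0],1],
    [[0,0,-90],[0,0,0],1],
    [[0,0,-110],[0,0,0],1],
    [[0,0,-130],[0,0,0],1],
    [[0,0,-130],[0,0,0],1]
  ]
}}

```text
time_s: 9.35
tcp_pos: [0.6316, 0.1683, 0.2032]
ee_rot: [1.28, 2.864, 0.007]
force: [0.8, 1.0, -0.2]
gripper_width: 0.0129
```

```bash
python3 st.py g
```

```text
9.35 [  0.3  -3.  134.2] [0.6316 0.1683 0.2032] [ 0.8  1.  -0.2] [ 0.05 -0.   -0.03] [ 0.339  0.553 -0.983  1.504  0.469  1.328  1.615] 0.012870830259979099 131.83162078658034
```

View pics/g_wrist.png

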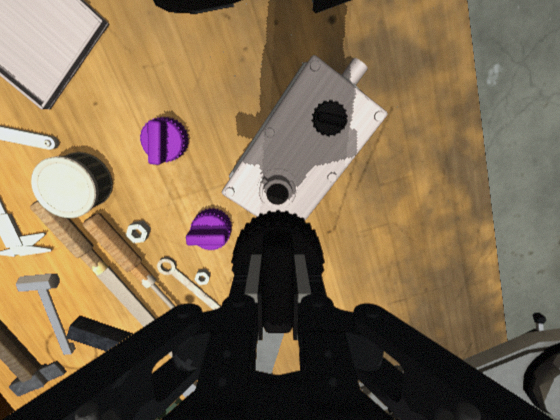

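View pics/g_side.png

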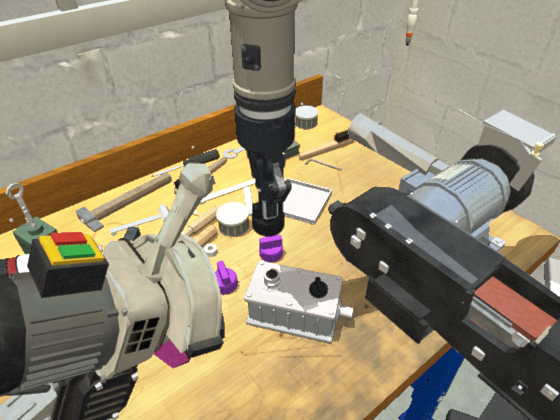

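The cap is held upright and the neck is bare. I'll carry it to above the tray and turn the wrist so the camera stays clear of the sander.

Request:
{"op": "play_rows", "data": {
  "plan": [
    [[-10,-6,0],[0,0,0.06],1],
    [[-28,-17,0],[0,0,0.18],1],
    [[-52,-32,0],[0,0,0.32],1],
    [[-78,-48,0],[0,0,0.46],1],
    [[-104,-64,0],[0,0,0.6],1],
    [[-130,-80,0],[0,0,0.74],1],
    [[-156,-96,0],[0,0,0.88],1],
    [[-182,-112,0],[0,0,1.02],1],
    [[-208,-128,0],[0,0,1.16],1],
    [[-232,-143,0],[0,0,1.3],1],
    [[-252,-155,0],[0,0,1.44],1],
    [[-262,-161,0],[0,0,1.58],1]
  ]
}}

```text
time_s: 10.65
tcp_pos: [0.6835, -0.1398, 0.1967]
ee_rot: [2.945, 1.094, -0.006]
force: [-1.0, 0.3, -1.6]
gripper_width: 0.0124
```

Request:
{"op": "play_rows", "data": {
  "plan": [
    [[0,0,0],[0,0,0.14],1],
    [[0,0,0],[0,0,0.28],1],
    [[0,0,0],[0,0,0.42],1],
    [[0,0,0],[0,0,0.56],1],
    [[0,0,0],[0,0,0.68],1],
    [[0,0,0],[0,0,0.72],1],
    [[0,0,0],[0,0,0.72],1],
    [[0,0,0],[0,0,0.72],1]
  ]
}}

```text
time_s: 11.45
tcp_pos: [0.6839, -0.1357, 0.1977]
ee_rot: [-3.141, -0.003, 0.003]
force: [0.0, -0.2, -1.7]
gripper_width: 0.0129
```

```bash
python3 st.py i; python3 - <<'E'
from h import *
s,T,d=tool([.6864,-.1346,-.004]);print(d.round(1),s["tcp_pos"])
c=cam("wrist");P=cloud(c);hsv=cv2.cvtColor(c["color"],cv2.COLOR_BGR2HSV)
m=(abs(P[...,0]-.686)<.085)&(abs(P[...,1]+.135)<.085)&(hsv[...,1]<70)&(P[...,2]<.03)&(P[...,2]>-.01)
q=P[m];print(m.sum(),cv2.minAreaRect(q[:,:2].astype(np.float32)*1000),np.percentile(q[:,2],[5,50,95]))
# cap bottom
s2=P[(np.linalg.norm(P[...,:2]-s["tcp_pos"][:2],axis=-1)<.027)&(P[...,2]>.1)]
print("cap low",np.percentile(s2[:,2],[0,1,5]))
E
```

```text
11.45 [ -53.  -302.6  128.8] [ 0.6839 -0.1357  0.1977] [ 0.  -0.2 -1.7] [ 0.01 -0.01  0.01] [ 0.428  0.513 -0.44   1.393  0.219  1.286 -0.023] 0.012871958741182403 0.12334359034392488
[  2.4  -1.1 202.2] [ 0.684208   -0.1357784   0.19821944]
9708 ((687.2048950195312, -138.08074951171875), (126.45355987548828, 122.24095153808594), 88.45613098144531) [0.00212234 0.00351534 0.0140324 ]
cap low [0.2070268  0.21390595 0.22928685]
```

View pics/i_wrist.png

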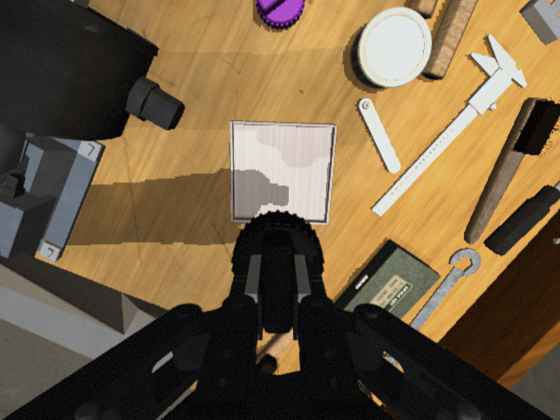

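View pics/i_side.png

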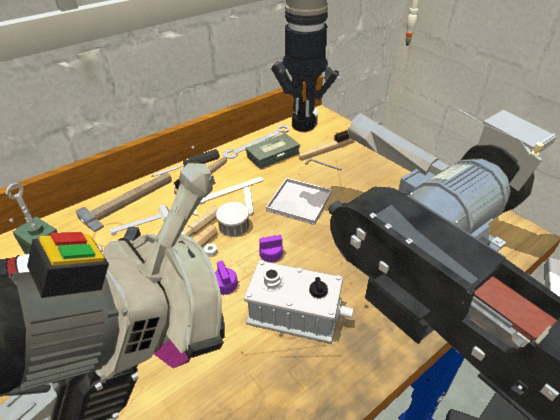

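Request:
{"op": "play_rows", "data": {
  "plan": [
    [[2.5,0,15],[0,0,0],1],
    [[2.5,0,45],[0,0,0],1],
    [[2.5,0,75],[0,0,0],1],
    [[2.5,0,105],[0,0,0],1],
    [[2.5,0,130],[0,0,0],1],
    [[2.5,0,150],[0,0,0],1],
    [[2.5,0,165],[0,0,0],1],
    [[2.5,0,173],[0,0,0],1],
    [[2.5,0,178],[0,0,0],1],
    [[2.5,0,178],[0,0,0],1],
    [[2.5,0,178],[0,0,0],1]
  ]
}}

```text
time_s: 12.7
tcp_pos: [0.6879, -0.1359, 0.0219]
ee_rot: [3.141, 0.002, 0.003]
force: [0.2, 0.2, -1.1]
gripper_width: 0.0122
```

```bash
python3 st.py j; python3 - <<'E'
from h import *
s,T,d=tool([.6866,-.136,-.0045]);print(d.round(1),s["tcp_pos"],T[:,2])
for n in("wrist","side"):
    P=cloud(cam(n))
    m=(np.linalg.norm(P[...,:2]-s["tcp_pos"][:2],axis=-1)<.0255)&(P[...,2]>.008)
    print(n,m.sum(),np.percentile(P[m][:,2],[0,1,5]))
E
```

```text
12.7 [ -57.5 -302.7  -47.3] [ 0.6879 -0.1359  0.0219] [ 0.2  0.2 -1.1] [ 0.03 -0.03  0.05] [ 0.406  0.67  -0.402  1.547  0.297  0.983 -0.083] 0.012178420560212802 0.058083222254867554
[-1.4  0.1 26.6] [ 0.68793395 -0.13589589  0.02209912] [ 2.04039220e-03 -4.59465604e-04 -9.99997813e-01]
wrist 23693 [0.03039523 0.03736023 0.05255404]
side 1008 [0.02933375 0.03160974 0.04041217]
```

View pics/j_side.png

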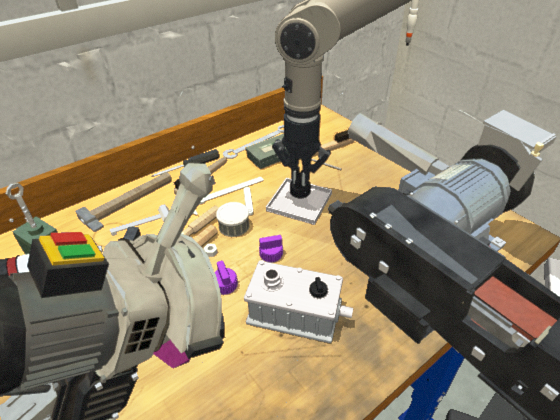

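Request:
{"op": "play_rows", "data": {
  "plan": [
    [[-1,0,8],[0,0,0],1],
    [[-1,0,15],[0,0,0],1],
    [[-1,0,20],[0,0,0],1],
    [[-1,0,22.5],[0,0,0],1],
    [[-1,0,24],[0,0,0],1],
    [[-1,0,25],[0,0,0],1],
    [[-1,0,25],[0,0,0],1],
    [[-1,0,25],[0,0,0],1]
  ]
}}

```text
time_s: 13.7
tcp_pos: [0.6863, -0.1358, -0.0038]
ee_rot: [3.141, 0.002, 0.001]
force: [-0.1, 0.8, -1.0]
gripper_width: 0.0129
```

```bash
python3 st.py k
```

```text
13.7 [ -55.9 -302.7  -72.9] [ 0.6863 -0.1358 -0.0038] [-0.1  0.8 -1. ] [-0.01 -0.04 -0.04] [ 0.401  0.697 -0.394  1.564  0.31   0.942 -0.092] 0.012861401021826748 0.0634670026255167
```

Request:
{"op": "play_rows", "data": {
  "plan": [
    [[0,0,0.5],[0,0,0],1],
    [[0,0,0.5],[0,0,0],1]
  ]
}}

```text
time_s: 14.0
tcp_pos: [0.686, -0.1358, -0.0046]
ee_rot: [3.141, 0.002, 0.0]
force: [0.7, -0.3, -1.6]
gripper_width: 0.0131
```

Request:
{"op": "play_rows", "data": {
  "plan": [
    [[0,0,0.5],[0,0,0],1],
    [[0,0,0.5],[0,0,0],1],
    [[0,0,0.5],[0,0,0],1]
  ]
}}

```text
time_s: 14.3
tcp_pos: [0.6861, -0.1358, -0.0047]
ee_rot: [3.141, 0.002, 0.0]
force: [-0.5, -0.4, 1.4]
gripper_width: 0.0126
```

Request:
{"op": "play_rows", "data": {
  "plan": [
    [[0,0,0.3],[0,0,0],1],
    [[0,0,0.3],[0,0,0],1]
  ]
}}

```text
time_s: 14.5
tcp_pos: [0.6862, -0.1359, -0.0048]
ee_rot: [3.141, 0.002, 0.0]
force: [-2.4, -0.8, 5.1]
gripper_width: 0.0126
```

```bash
python3 st.py l
```

```text
14.5 [ -55.9 -302.7  -73.9] [ 0.6862 -0.1359 -0.0048] [-2.4 -0.8  5.1] [ 0.06  0.53 -0.01] [ 0.4    0.699 -0.393  1.564  0.31   0.941 -0.093] 0.012624781025148241 0.055392585988050025
```

View pics/l_wrist.png

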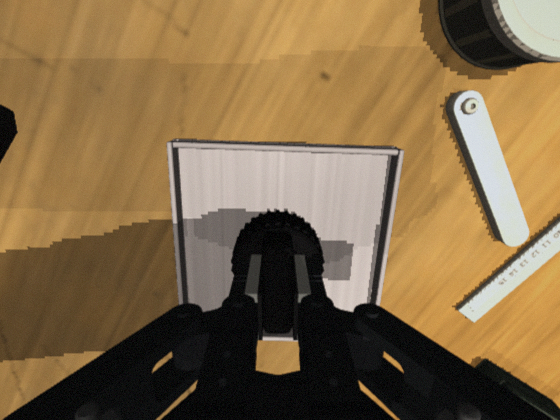

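Contact is clear, with the force rising to +5 N and the cap centred in the tray. Releasing it now.

Request:
{"op": "play_rows", "data": {
  "plan": [
    [[0,0,0],[0,0,0],0.5],
    [[0,0,0],[0,0,0],0.3],
    [[0,0,0],[0,0,0],0],
    [[0,0,0],[0,0,0],-0.3],
    [[0,0,0],[0,0,0],-0.3],
    [[0,0,0],[0,0,0],-0.3],
    [[0,0,-10],[0,0,0],-0.3],
    [[0,0,-30],[0,0,0],-0.3],
    [[0,0,-60],[0,0,0],-0.3],
    [[0,0,-100],[0,0,0],-0.3],
    [[0,0,-140],[0,0,0],-0.3],
    [[0,0,-180],[0,0,0],-0.3]
  ]
}}

```text
time_s: 15.8
tcp_pos: [0.686, -0.1357, 0.1772]
ee_rot: [3.141, 0.002, 0.002]
force: [0.6, -0.3, 0.7]
gripper_width: 0.0559
```

Request:
{"op": "play_rows", "data": {
  "plan": [
    [[0,0,-20],[0,0,0],-0.3],
    [[0,0,-20],[0,0,0],-0.3],
    [[0,0,-20],[0,0,0],-0.3],
    [[0,0,-20],[0,0,0],-0.3]
  ]
}}

```text
time_s: 16.2
tcp_pos: [0.6849, -0.1358, 0.193]
ee_rot: [-3.141, -0.002, 0.004]
force: [0.3, 0.3, -0.4]
gripper_width: 0.0558
```

```bash
python3 st.py n; python3 - <<'E'
from h import *
for n in("wrist","side","top"):
    c=cam(n);P=cloud(c)
    m=(abs(P[...,0]-.6866)<.05)&(abs(P[...,1]+.136)<.05)&(P[...,2]>.04)&(P[...,2]<.07)
    if m.sum()>10: print(n,m.sum(),cv2.minAreaRect(P[m][:,:2].astype(np.float32)*1000),np.percentile(P[m][:,2],[5,50,95]))
    if n=="top":cv2.imwrite("pics/n_top.png",c["color"])
E
```

```text
16.2 [ -54.2 -302.7  124.2] [ 0.6849 -0.1358  0.193 ] [ 0.3  0.3 -0.4] [-0.03 -0.02 -0.01] [ 0.427  0.518 -0.44   1.395  0.222  1.28  -0.026] 0.05575195103135244 0.0663566563273801
wrist 561 ((686.3624267578125, -135.94888305664062), (12.873363494873047, 45.48253631591797), 0.36720484495162964) [0.04892258 0.05108122 0.05228839]
side 107 ((685.0315551757812, -133.756591796875), (47.85890579223633, 13.822976112365723), 89.92991638183594) [0.04175189 0.04934114 0.05230096]
top 156 ((685.2055053710938, -137.04237365722656), (14.360594749450684, 46.099449157714844), 0.6603671312332153) [0.04557177 0.04931893 0.05253213]
```

View pics/n_wrist.png

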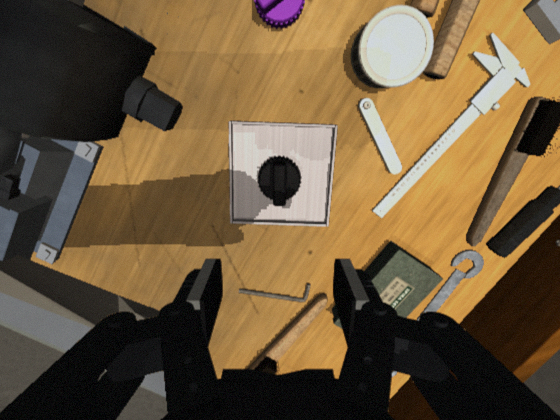

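View pics/n_side.png

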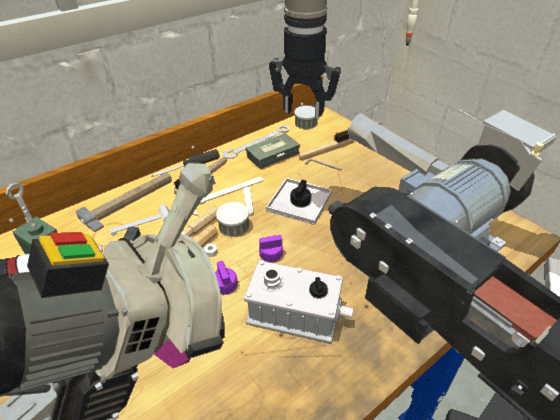

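The cap stands upright in the middle of the tray, at about (279,180) in the wrist view, with its wing top at 51 mm. The level cap looks unmoved and the gripper is clear, so I'm handing in.

```bash
python3 -c "
from rig import ctrl
print(ctrl.job_done(), ctrl.read_state()['time_s'])"
```

```text
the job is handed in; nothing more can be done
the job is handed in; nothing more can be done
```

The filler cap is off the gearbox and standing upright, wing on top, in the middle of the tray. I gripped it by the wing, turned it about 86° anticlockwise, lifted it straight off and set it down with about 5 N of contact. I handed the job in after about 16 s.

**Last checks:**
- **Cap position:** all three cameras put the wing within about 2 mm of the tray centre. The wrist view has its top at 51 mm, which fits a cap sitting flat on the tray floor.
- **Surroundings:** the neck is bare, the level cap looks unmoved (by eye in the images only) and the gripper is well clear. I read no high forces at the ends of the moves.

**Disagreement:** the fingertips seen by the side and wrist cameras sat about 37 mm above the reported TCP height. I set the grip height from the cameras instead. The tray contact came where that predicted, to within about 1 mm.

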